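# Call the lacquerer and show the missing foot strip

### The job

Press the black button on the call console fully down with the fingertips and let it go, to call the lacquerer; then point straight down at the middle of the one spare strip on the plywood board that fits the boxes (as long as the strips already on them), fingertips about 3 cm above it, for two seconds. Then point in the same way at the middle of the bare place on the box that lacks one of its two strips, and finish there, still pointing at it. The lacquer is wet: touch and lift none of the boxes and strips nor the other things lying about, and do not bring the fingers down over a wrong strip.

Things in the scene. Friction and masses are not known exactly. Their poses are not given: they have to be found in the camera images.
- call_button (a joint): Travel of the call button, in m: 0 up, 0.006 fully down. A spring pushes it back; fully down takes 5 N.
- call_button_top (a point): Centre of the top of the round black call button (30 mm across), which is pressed straight down; it stands on the console and this point moves down with it.
- console: Grey plastic call console fixed to the bench, 95 (x) by 80 (y) by 25 mm high, with sounder slots and one round button that sticks up from it. Origin: centre of its underside.
- board: Plywood board fixed to the bench, 115 (x) by 220 (y) mm, 8 mm thick, on which the three spare strips lie. Origin: centre of its underside.
- box_bare: A lacquered wooden box standing upside down, flat closed underside up: 120 (x) by 90 (y) mm, 50 mm high without strips, dark red. Origin: centre of its lower face on the bench, z up. It has only ONE black foot strip (80 by 12 mm, 9 high) on top, along the short edge at its own +x (centre at x = +49 mm); the strip along the other short edge, at its own -x, is missing.
- bare_place (a point): The middle of the bare place on box_bare where its second strip is missing: 49 mm from the box's centre towards its -x edge, on the upper face (50 mm above the bench), z up.
- box_whole1: A lacquered wooden box standing upside down, flat closed underside up: 120 (x) by 90 (y) mm, 50 mm high without strips, dark red. Origin: centre of its lower face on the bench, z up. It has both foot strips on top (black, 80 mm long, 12 wide, 9 high, along y at x = +-49 mm): nothing missing.
- box_whole2: A lacquered wooden box standing upside down, flat closed underside up: 120 (x) by 90 (y) mm, 50 mm high without strips, dark red. Origin: centre of its lower face on the bench, z up. It too has both foot strips on top: nothing missing.
- strip_short_top (a point): Loose spare strip, black lacquered wood like the strips on the boxes, 50 mm long (its x), 12 wide, 9 high, lying flat on the plywood board (8 mm thick), the shortest of three. This point is at the middle of its upper face, z up.
- strip_mid_top (a point): Loose spare strip, black lacquered wood like the strips on the boxes, 80 mm long (its x), 12 wide, 9 high, lying flat on the plywood board (8 mm thick), the middle-sized of three. This point is at the middle of its upper face, z up. It is as long as the strips on the boxes: the one that fits.
- strip_long_top (a point): Loose spare strip, black lacquered wood like the strips on the boxes, 110 mm long (its x), 12 wide, 9 high, lying flat on the plywood board (8 mm thick), the longest of three. This point is at the middle of its upper face, z up.
- strip_short: The 50 mm spare strip itself; origin at the centre of its underside.
- strip_mid: The 80 mm spare strip itself; origin at the centre of its underside.
- strip_long: The 110 mm spare strip itself; origin at the centre of its underside.
- cup: Bystander: small white ceramic cup, 50 mm across, 38 high, origin under its centre.
- jar: Bystander: small amber glass jar, 44 mm across, 48 high, origin under its centre.
- tin: Bystander: yellow tin, 86 mm across, 95 high, origin under its centre.
- brush: Bystander: brush lying on the bench.
- spatula: Bystander: spatula lying on the bench.
- mallet: Bystander: hammer with wooden handle, lying on the bench.
- polish_block: Bystander: cork polishing block, 90 by 50 by 30 mm, origin under its centre.

How it is judged:
On the way, in this order (a step that is already met when the one before it is completed fails the run):
1. the call button is pressed down (more than 4.5 mm) (value of joint call_button above 0.0045 m), for 0.05 s.
2. with the button let go, the tool point dwells over the middle of the 80 mm spare strip (within 25 mm sideways, TCP 20 to 85 mm above its upper face) for 1.5 s (horizontal distance between the grasp point and strip_mid_top below 0.025 m and z of the grasp point in the frame of strip_mid_top between 0.02 and 0.085 m and value of joint call_button below 0.002 m), for 1.5 s.
3. the tool point dwells in the same way over the middle of the bare place on the box for 1 s (horizontal distance between the grasp point and bare_place below 0.025 m and z of the grasp point in the frame of bare_place between 0.02 and 0.085 m), for 1 s.
At the end, for the whole second after the job is handed in: The tool point is over the middle of the bare place (within 25 mm sideways, TCP 20 to 85 mm above the box's upper face); the button is up again (under 2 mm); all boxes and spare strips lie flat, at rest and within 8 mm of where they started (all of step 3 and value of joint call_button below 0.002 m and distance of each of box_bare, box_whole1, box_whole2, strip_short, strip_mid, strip_long from where it was at the start of the episode below 0.008 m and angle between each of box_bare, box_whole1, box_whole2, strip_short, strip_mid, strip_long's own z axis and vertical below 0.1 rad and linear speed of each of box_bare, box_whole1, box_whole2, strip_short, strip_mid, strip_long below 0.02 m/s); the robot touches nothing.
It fails at once if the robot touches a box or a spare strip (over 0.3 N) (contact force between any of the fingers, the arm and box_bare above 0.3 N or contact force between any of the fingers, the arm and box_whole1 above 0.3 N or contact force between any of the fingers, the arm and box_whole2 above 0.3 N or contact force between any of the fingers, the arm and strip_short above 0.3 N or contact force between any of the fingers, the arm and strip_mid above 0.3 N or contact force between any of the fingers, the arm and strip_long above 0.3 N).
It fails at once if a box or spare strip is moved or lifted by more than 8 mm (distance of any of box_bare, box_whole1, box_whole2, strip_short, strip_mid, strip_long from where it was at the start of the episode above 0.008 m).
It fails at once if the robot touches another loose thing (over 0.3 N) (contact force between any of the fingers, the arm and cup above 0.3 N or contact force between any of the fingers, the arm and jar above 0.3 N or contact force between any of the fingers, the arm and tin above 0.3 N or contact force between any of the fingers, the arm and brush above 0.3 N or contact force between any of the fingers, the arm and spatula above 0.3 N or contact force between any of the fingers, the arm and mallet above 0.3 N or contact force between any of the fingers, the arm and polish_block above 0.3 N).
It fails at once if another loose thing is moved by more than 15 mm (distance of any of cup, jar, tin, brush, spatula, mallet, polish_block from where it was at the start of the episode above 0.015 m).
It fails at once if the tool point comes down over a wrong spare strip (within 20 mm of its middle sideways, TCP less than 60 mm above it) ((horizontal distance between the grasp point and strip_short_top below 0.02 m and z of the grasp point in the frame of strip_short_top below 0.06 m) or (horizontal distance between the grasp point and strip_long_top below 0.02 m and z of the grasp point in the frame of strip_long_top below 0.06 m)).
It also fails if it takes over 51 s, if anything falls off the work surface, if the arm or the gripper's body presses on something with over 40 N, if the wrist force passes 120 N, or if a joint passes its speed limit or range.

### The arm

A 6-joint arm with a two-finger parallel gripper is mounted at the origin on the work surface. World frame = base frame: x ahead of the robot, y to its left, z up, the work surface at z = 0. Lengths are in m, angles in rad, forces in N, time in s.
With the tool pointing down it reaches from about 0.275 to 0.75 m from the base axis. Payload 10.2 kg.
Tool frame: the origin (TCP) lies between the finger pads, 19 mm behind the fingertips; this is the grasp point; z points along the fingers, y is the line along which they close (so a half turn about z gives the same grasp; the last joint's range is limited). The gripper opens to 88 mm and grips with 3 to 60 N. Pads are 18 mm wide; open, the fingers measure 123 mm over their backs; the gripper's body (75 mm by 187 mm) begins 45 mm behind the grasp point.
Start: joints at [0.919, 0.313, 1.498, -0, 1.331, -0.223], TCP at [0.218, 0.477, 0.257] pointing down, gripper open.
Joint ranges: [-2.94, 2.94], [-0.97, 2.17], [0.19, 2.56], [-1.23, 4.37], [0.02, 3.11], [-2.88, 2.88]. Speed limits (rad/s): [2.39, 2.39, 3.01, 3.14, 3.14, 3.14].

### API

Orientations are given as a unit quaternion [w, x, y, z].
In Python, from workcell import env, claw, planner, sense, optics, sign_off, recognise gives the robot as it stands. Calls block until the motion is done:
- env.move_to(position, orientation): joint-space move of the TCP to a pose.
- env.move_linear(position, attitude=None, v=0.15): straight line of the TCP; attitude=None keeps the orientation; v is the mean speed in m/s.
- env.goto_joints(angles): joint-space move.
- claw.open_jaws() and claw.grab(squeeze=None): open the fingers fully, or close them until they stop; squeeze is the grip in N (None keeps the last).
- env.sleep(seconds).
- planner.solve_ik(position, orientation): joint angles nearest the present ones, or None.
- sense(): the state.
- optics.read_camera(name): name is "side" or "top" or "wrist"; returns the picture (400x640x3 uint8, red, green, blue); there is no depth.
- optics.camera_params(name): a dict with "camera_matrix" (3x3 intrinsics, pixels), "dist" ([k1, k2, p1, p2, k3] as OpenCV has them; the pictures are not rectified), "R" (3x3) and "t" (3): a world point X has camera coordinates R X + t. Camera axes: x right, y down, z forward; pixel columns grow to the right and rows downward; lengths in m; the calibration is good to about 2 mm. A picture is of the moment at which its call begins: read the wrist's pose just before it. camera_params takes no time and is no camera call; for the wrist camera it gives the pose at the moment of the call.
A pose or a line that the arm cannot do raises env.MotionError and nothing moves.
- sign_off(): hands the job in; it is judged then, once.
Trained networks look in the newest picture that a camera, given by its name, has taken for a name from the list of things; names that differ only in an ending like _2 or _b are one class to them, and where a whole thing is asked for, a point or a joint stands for the part that bears it (a point fixed in the world has none). Each returns a list of dicts, best first, with "p" (0 to 1); they miss things now and then, are a little off and sometimes report something else, mostly with a low value. They report only what shows in the picture. A call takes as long as a camera call.
- recognise(camera, label): "extent" ([left, top, right, bottom] in pixels, round what is visible of it).
The state is a dict: "time_s": time; "q": joint angles; "qd": joint speeds; "tau": joint torques, N m; "ee_pos": TCP position; "tool_rot": TCP orientation; "wrist_force": force on the tool from outside, world axes, zero at the start; "ft_torque": the same for the moment, N m; "gripper_width": opening from 0.0 (shut) to 1.0 (fully open); "grasp_force": force on a finger pad.
Only numpy, scipy, OpenCV 4.12 (cv2) and the standard library are available. Lean on these libraries where they do the work, as an engineer would, in place of code of your own. Each camera call takes 0.05 s, during which the arm holds its last target. There are 200 camera calls.

## Working session

There is one attempt and no reset: what is moved stays moved. The work goes in short steps, each a Python script; the robot and the scene stay as the last script left them, time stands still between calls to the robot, and variables do not carry over. Pictures are saved under pics/ and viewed, at most 10 in all, crops included, and the job is handed in when it is done.

```bash
mkdir -p pics; python3 - <<'E'
from workcell import env, claw, planner, sense, optics, sign_off, recognise
import cv2
for c in ["top","side"]:
    im=optics.read_camera(c); cv2.imwrite(f"pics/{c}0.png",im[:,:,::-1])
    for l in ["console","call_button_top","board","box_bare","box_whole1","strip_short","strip_mid","strip_long","cup","jar","tin","polish_block","mallet"]:
        print(c,l,[([round(float(v)) for v in d["extent"]],round(float(d["p"]),2)) for d in recognise(c,l)][:4])
    p=optics.camera_params(c); print(p)
print(sense()["time_s"],sense()["tool_rot"])
E
```

```text
top console [([356, 260, 391, 297], 0.67), ([263, 266, 269, 289], 0.61)]
top call_button_top [([369, 286, 378, 290], 0.54)]
top board [([205, 256, 286, 298], 0.67), ([256, 224, 276, 243], 0.19)]
top box_bare [([378, 203, 424, 238], 0.89), ([208, 258, 222, 294], 0.66)]
top box_whole1 [([197, 188, 252, 239], 0.94), ([278, 175, 325, 224], 0.74)]
top strip_short [([263, 269, 270, 290], 0.42)]
top strip_mid [([238, 261, 245, 290], 0.57)]
top strip_long [([211, 258, 220, 295], 0.61)]
top cup [([259, 222, 277, 240], 0.65)]
top jar [([341, 227, 359, 244], 0.75), ([207, 259, 221, 293], 0.41)]
top tin [([234, 134, 271, 172], 0.59)]
top polish_block [([377, 134, 407, 171], 0.79)]
top mallet [([460, 207, 490, 304], 0.73)]
{'camera_matrix': array([[461.73811083,   0.        , 309.33094189],
       [  0.        , 461.73811083, 203.30336828],
       [  0.        ,   0.        ,   1.        ]]), 'dist': array([-0.06975033,  0.        ,  0.        ,  0.        ,  0.        ]), 'R': array([[ 1.69185673e-03, -9.99923360e-01, -1.22642708e-02],
       [-9.91738522e-01, -1.04677838e-04, -1.28275844e-01],

[... 701 characters left out ...]
41, 157, 373, 188], 0.36)]
side polish_block [([288, 157, 315, 174], 0.69)]
side mallet [([358, 145, 432, 170], 0.86), ([224, 190, 261, 237], 0.62), ([377, 184, 413, 210], 0.23)]
{'camera_matrix': array([[383.41979536,   0.        , 317.65683823],
       [  0.        , 383.41979536, 196.47572329],
       [  0.        ,   0.        ,   1.        ]]), 'dist': array([-0.02328806,  0.        ,  0.        ,  0.        ,  0.        ]), 'R': array([[-0.91315898, -0.407563  ,  0.00575073],
       [-0.22062347,  0.48235288, -0.84773875],
       [ 0.34273307, -0.775389  , -0.53038283]]), 't': array([0.56017936, 0.18441813, 0.90501884])}
1.4 [1.91814296e-06 2.12743319e-01 9.77108121e-01 3.24341531e-05]
```

```bash
python3 - <<'E'
import cv2
im=cv2.imread("pics/top0.png"); cv2.imwrite("pics/top0c.png",cv2.resize(im[120:320,185:505],None,fx=2.5,fy=2.5,interpolation=cv2.INTER_CUBIC))
im=cv2.imread("pics/side0.png"); cv2.imwrite("pics/side0c.png",cv2.resize(im[135:315,210:450],None,fx=3.3,fy=3.3,interpolation=cv2.INTER_CUBIC))
E
```

```text
(no output)
```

View pics/top0c.png

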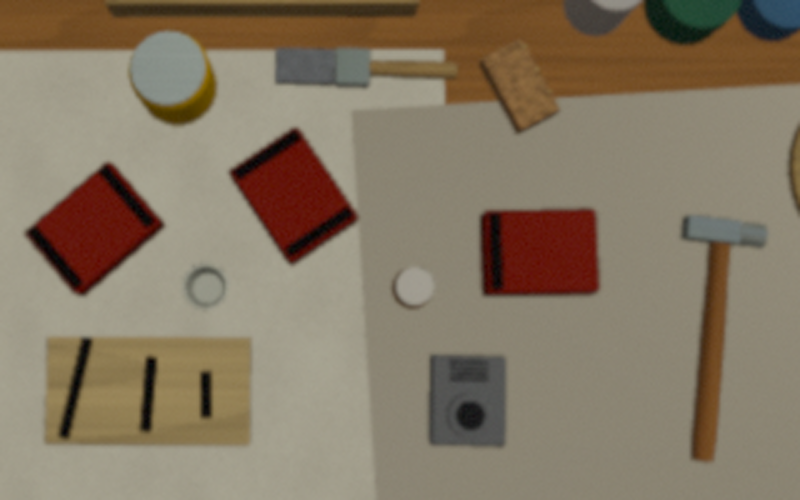

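View pics/side0c.png

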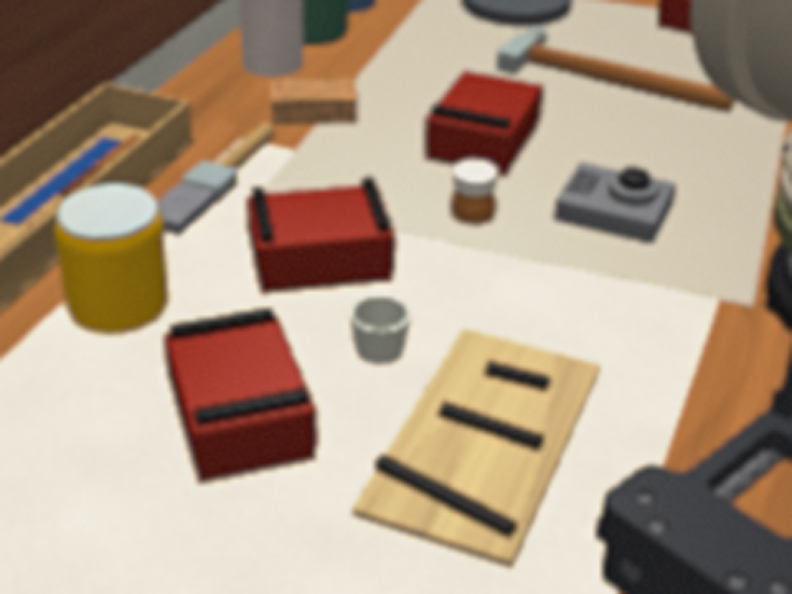

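The top view shows, in full-image pixels, the button at about (373,286), the strips on the board as long (215,276), mid (244,278) and short (267,278), and the bare box at (401,221). That box's only strip is on its left edge, x≈383, so the bare place is at its right edge, x≈419. The side view agrees, and shows the button raised on a collar.

```bash
cat > h.py <<'E'
import numpy as np, cv2
from workcell import optics
def ray(cam,uv,z):
    p=optics.camera_params(cam); n=cv2.undistortPoints(np.float64(uv).reshape(-1,1,2),p["camera_matrix"],p["dist"]).reshape(-1,2)
    d=np.c_[n,np.ones(len(n))]@p["R"]; c=-p["R"].T@p["t"]
    return c+d*((z-c[2])/d[:,2])[:,None]
def proj(cam,X):
    p=optics.camera_params(cam); return cv2.projectPoints(np.float64(X).reshape(-1,1,3),cv2.Rodrigues(p["R"])[0],p["t"],p["camera_matrix"],p["dist"])[0].reshape(-1,2)
def blob(im,box,thr=45):
    l,t,r,b=box; m=(im[t:b,l:r].max(2)<thr).astype(np.uint8)
    n,lab,st,c=cv2.connectedComponentsWithStats(m); k=1+np.argmax(st[1:,4])
    pts=np.argwhere(lab==k)[:,::-1]+[l,t]; return pts.astype(np.float64)
E
python3 - <<'E'
from h import *
T=cv2.imread("pics/top0.png"); S=cv2.imread("pics/side0.png")
for n,bt,bs in [("long",(208,254,224,298),(318,270,372,302)),("mid",(238,256,250,298),(338,252,380,274)),("short",(261,264,273,292),(354,242,380,256))]:
    for c,im,b in (("top",T,bt),("side",S,bs)):
        P=ray(c,blob(im,b,60 if c=="top" else 70),0.017); m=P.mean(0); w,V=np.linalg.eigh(np.cov((P-m)[:,:2].T))
        print(n,c,m.round(4),"len",np.sqrt(12*w[::-1]).round(3),V[:,1].round(2))
# box strip
P=ray("top",blob(T,(378,203,392,240),40),0.059); m=P.mean(0); w,V=np.linalg.eigh(np.cov((P-m)[:,:2].T)); print("boxstrip",m,np.sqrt(12*w),V[:,1])
hsv=cv2.cvtColor(T,cv2.COLOR_BGR2HSV)
mask=((hsv[...,1]>150)&((hsv[...,0]<6)|(hsv[...,0]>174)))
mm=np.zeros_like(mask);mm[198:242,374:430]=mask[198:242,374:430]
pts=np.argwhere(mm)[:,::-1].astype(np.float32); r=cv2.minAreaRect(pts); print(r); print(ray("top",cv2.boxPoints(r),0.05).round(4))
# button triangulation
bt=blob(T,(366,278,382,294),50).mean(0); bs=blob(S,(393,183,412,196),60).mean(0); print(bt,bs)
for z in (.03,.035,.04,.045,.05): print(z,ray("top",[bt],z)[0,:2].round(4),ray("side",[bs],z)[0,:2].round(4))
E
```

```text
long top [0.4373 0.2479 0.017 ] len [0.105 0.009] [-0.98  0.22]
long side [0.4338 0.2534 0.017 ] len [0.105 0.01 ] [-0.98  0.21]
mid top [0.4323 0.1693 0.017 ] len [0.075 0.009] [-1.    0.06]
mid side [0.4302 0.1748 0.017 ] len [0.075 0.01 ] [-1.    0.06]
short top [0.432 0.108 0.017] len [0.044 0.008] [-1.   -0.02]
short side [0.4299 0.1135 0.017 ] len [0.043 0.01 ] [-1.   -0.05]
boxstrip [ 0.58208919 -0.19507248  0.059     ] [0.00912484 0.07640002] [-0.99984516 -0.01759712]
((400.4210205078125, 220.44534301757812), (32.668155670166016, 44.85145950317383), 87.79740142822266)
[[ 0.6208 -0.1829  0.05  ]
 [ 0.6254 -0.3011  0.05  ]
 [ 0.5396 -0.3019  0.05  ]
 [ 0.5352 -0.1848  0.05  ]]
[372.74193548 285.83870968] [401.96969697 189.06060606]
0.03 [ 0.4104 -0.1702] [ 0.4138 -0.1876]
0.035 [ 0.4106 -0.1696] [ 0.4123 -0.179 ]
0.04 [ 0.4108 -0.169 ] [ 0.4109 -0.1705]
0.045 [ 0.4111 -0.1684] [ 0.4095 -0.162 ]
0.05 [ 0.4113 -0.1678] [ 0.4081 -0.1535]
```

```bash
python3 - <<'E'
from workcell import env, claw, planner, sense
Q=[0,1,0,0]
import numpy as np
qs=[]
for p in [(.411,-.1695,.18),(.411,-.1695,.055),(.431,.171,.18),(.431,.171,.066),(.585,-.293,.2),(.585,-.293,.099)]:
    for q in (Q,[0,.7071068,.7071068,0],[0,.2127,.9771,0]):
        s=planner.solve_ik(p,q); print(p,q,None if s is None else np.round(s,2))
claw.grab(5)
env.move_to([.411,-.1695,.15],[0,.7071068,.7071068,0])
env.move_linear([.411,-.1695,.075],v=.1)
env.sleep(.3); s=sense(); print(s["time_s"],s["ee_pos"],s["wrist_force"],s["gripper_width"])
from workcell import optics; import cv2
for c in ("wrist","side"): cv2.imwrite(f"pics/{c}1.png",optics.read_camera(c)[:,:,::-1])
im=cv2.imread("pics/side1.png")[150:250,330:470]
w=cv2.imread("pics/wrist1.png")
cv2.imwrite("pics/j1.png",np.hstack([cv2.resize(w,(400,250)),cv2.resize(im,(350,250),interpolation=cv2.INTER_CUBIC)]))
E
```

```text
(0.411, -0.1695, 0.18) [0, 1, 0, 0] [-0.66  0.22  1.84 -0.    1.08  0.91]
(0.411, -0.1695, 0.18) [0, 0.7071068, 0.7071068, 0] [-0.66  0.22  1.84 -0.    1.08 -0.66]
(0.411, -0.1695, 0.18) [0, 0.2127, 0.9771, 0] [-0.66  0.22  1.84 -0.    1.08 -1.8 ]
(0.411, -0.1695, 0.055) [0, 1, 0, 0] [-0.66  0.43  1.95 -0.    0.76  0.91]
(0.411, -0.1695, 0.055) [0, 0.7071068, 0.7071068, 0] [-0.66  0.43  1.95 -0.    0.76 -0.66]
(0.411, -0.1695, 0.055) [0, 0.2127, 0.9771, 0] [-0.66  0.43  1.95 -0.    0.76 -1.8 ]
(0.431, 0.171, 0.18) [0, 1, 0, 0] [ 0.12  0.26  1.78 -0.    1.1   1.69]
(0.431, 0.171, 0.18) [0, 0.7071068, 0.7071068, 0] [ 0.12  0.26  1.78 -0.    1.1   0.12]
(0.431, 0.171, 0.18) [0, 0.2127, 0.9771, 0] [ 0.12  0.26  1.78 -0.    1.1  -1.02]
(0.431, 0.171, 0.066) [0, 1, 0, 0] [ 0.12  0.44  1.89 -0.    0.81  1.69]
(0.431, 0.171, 0.066) [0, 0.7071068, 0.7071068, 0] [ 0.12  0.44  1.89 -0.    0.81  0.12]
(0.431, 0.171, 0.066) [0, 0.2127, 0.9771, 0] [ 0.12  0.44  1.89 -0.    0.81 -1.02]
(0.585, -0.293, 0.2) [0, 1, 0, 0] [-0.64  0.64  1.14 -0.    1.36  0.93]
(0.585, -0.293, 0.2) [0, 0.7071068, 0.7071068, 0] [-0.64  0.64  1.14 -0.    1.36 -0.64]
(0.585, -0.293, 0.2) [0, 0.2127, 0.9771, 0] [-0.64  0.64  1.14 -0.    1.36 -1.79]
(0.585, -0.293, 0.099) [0, 1, 0, 0] [-0.64  0.74  1.25 -0.    1.15  0.93]
(0.585, -0.293, 0.099) [0, 0.7071068, 0.7071068, 0] [-0.64  0.74  1.25 -0.    1.15 -0.64]
(0.585, -0.293, 0.099) [0, 0.2127, 0.9771, 0] [-0.64  0.74  1.25 -0.    1.15 -1.79]
6.325 [ 0.41112499 -0.16959675  0.07527828] [-0.02530383 -0.26706004  0.30060966] 0.003807321310365638
```

View pics/j1.png

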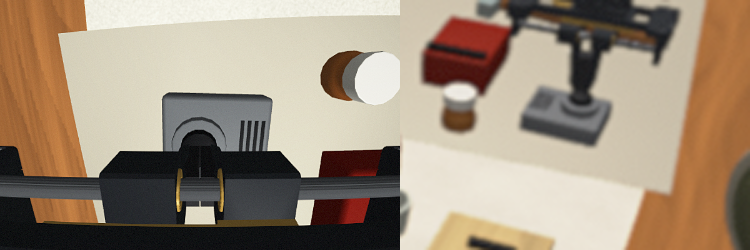

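The closed fingertips are right above the black button in both views: wrist crop about (200,145), side crop about (578,100). The jar is clear, so I'll press in small steps and watch the wrist force.

```bash
python3 - <<'E'
from workcell import env, sense
x,y=.411,-.1695
f0=sense()["wrist_force"][2]; z=.066
env.move_linear([x,y,z],v=.05)
while z>.040:
    z-=.001; env.move_linear([x,y,z],v=.02); s=sense(); f=s["wrist_force"][2]-f0
    print(round(z,4),round(s["ee_pos"][2],4),round(f,2))
    if f>10: break
env.sleep(.2); s=sense(); print(s["time_s"],s["ee_pos"],s["wrist_force"]-f0)
E
```

```text
0.065 0.065 3.05
0.064 0.064 3.29
0.063 0.063 2.9
0.062 0.062 4.7
0.061 0.061 4.27
0.06 0.0601 6.34
0.059 0.0599 18.84
8.7083 [ 0.41105308 -0.16950428  0.05985884] [-5.88922259  3.00654555 18.66405889]
```

```bash
python3 - <<'E'
from workcell import env, sense
x,y=.411,-.1695
for z in (.063,.065,.066,.067,.069,.072):
    env.move_linear([x,y,z],v=.03); s=sense(); print(z,round(s["ee_pos"][2],4),s["wrist_force"][2].round(2))
env.move_linear([x,y,.19],v=.2)
Q=[0,.7071068,.7071068,0]
env.move_linear([.431,.171,.19],v=.2)
env.move_linear([.431,.171,.068],v=.1)
s=sense(); print(s["time_s"],s["ee_pos"],s["wrist_force"])
import cv2, numpy as np
from workcell import optics
w=optics.read_camera("wrist")[:,:,::-1]; c=optics.read_camera("side")[:,:,::-1][180:320,280:480]
cv2.imwrite("pics/j2.png",np.hstack([cv2.resize(w,(400,250)),cv2.resize(c,(357,250),interpolation=cv2.INTER_CUBIC)]))
env.sleep(2)
E
```

```text
0.063 0.063 3.1
0.065 0.065 1.72
0.066 0.066 0.72
0.067 0.0669 -1.28
0.069 0.0691 -0.13
0.072 0.0722 -0.56
14.2083 [0.43130189 0.17104378 0.06844066] [ 0.77274683 -1.0221506  -0.08172584]
```

View pics/j2.png

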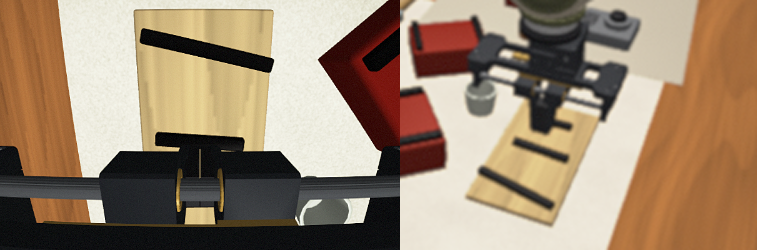

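The button's stroke was about 6 mm: contact at TCP z≈0.066 and the hard stop at 0.060. The wrist view shows the fingertips over the middle of the mid strip at (200,140), clear of the others, and the side view agrees. Next is the bare place.

```bash
python3 - <<'E'
from workcell import env, sense, optics
import cv2, numpy as np
env.move_linear([.431,.171,.2],v=.15)
env.move_linear([.585,-.293,.2],v=.2)
env.move_linear([.585,-.293,.101],v=.08)
env.sleep(.5); s=sense(); print(s["time_s"],s["ee_pos"],s["wrist_force"])
w=optics.read_camera("wrist")[:,:,::-1]; c=optics.read_camera("side")[:,:,::-1][110:230,290:450]
t=optics.read_camera("top")[:,:,::-1][180:320,340:460]
cv2.imwrite("pics/j3.png",np.hstack([cv2.resize(w,(320,200)),cv2.resize(c,(267,200),interpolation=cv2.INTER_CUBIC),cv2.resize(t,(171,200))]))
env.sleep(1)
E
```

```text
21.8167 [ 0.58499546 -0.2929805   0.10099861] [-0.28849595 -0.4310902  -0.05697467]
```

View pics/j3.png

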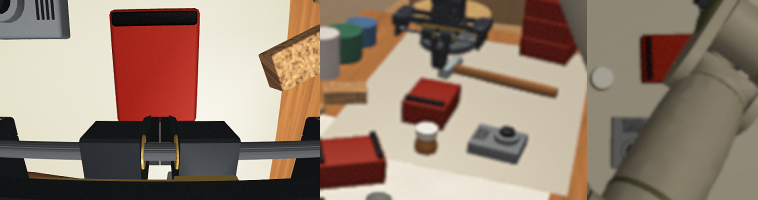

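The wrist view shows the box with its one strip at (155,17) and the fingertips at the opposite, bare end. Before handing in, I'll check the bare place from the wrist picture.

```bash
python3 - <<'E'
from h import *
w=optics.read_camera("wrist")[:,:,::-1]
P=ray("wrist",blob(w,(205,5,415,60),60),.059); m=P.mean(0); W,V=np.linalg.eigh(np.cov((P-m)[:,:2].T)); d=V[:,1]
a=np.array([-d[1],d[0]]); a*=np.sign(a[1]); print(m,np.sqrt(12*W),a,"bare",m[:2]-.098*a)
E
```

```text
[ 0.5795076  -0.19817195  0.059     ] [0.01226373 0.07766954] [-0.015491    0.99988001] bare [ 0.58102572 -0.29616019]
```

The wrist estimate is within 5 mm of the current position, so I'm handing in.

```bash
python3 -c "
from workcell import sign_off
print(sign_off())"
```

```text
the job is handed in; nothing more can be done
None
```

I pressed the call button to its stop and let it go, pointed at the 80 mm strip for two seconds, and handed the job in with the fingertips about 3 cm above the bare place; the hand-in returned no verdict.

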